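# Lay out two lidded tea mugs on a meeting-room table

## Robot

A 6-joint arm with a two-finger parallel gripper is mounted at the origin on the work surface. World frame = base frame: x ahead of the robot, y to its left, z up, the work surface at z = 0. Lengths are in mm, angles in rad, forces in N, time in s.
With the tool pointing down it reaches from about 425 to 950 mm from the base axis. Payload 14.7 kg.
Tool frame: the origin (TCP) lies midway between the tips of the shut fingers; the grasp point (between the pads) lies 19 mm behind it (arm.grasp_offset is the distance from the TCP to the grasp point, in mm); z points along the fingers, y is the line along which they close (so a half turn about z gives the same grasp; the last joint's range is limited). The gripper opens to 85 mm and grips with 20 to 120 N. Pads are 22 mm wide; open, the fingers measure 114 mm over their backs; the gripper's body (76 mm by 85 mm) begins 54 mm behind the grasp point. The pads swing forward as they close: fully open they stand 13 mm farther back than shut.
Start: joints at [1.285, 0.48, 1.596, -0, 1.065, -0.047], TCP at [153.725, 631.554, 231.297] pointing down, gripper open.
Joint ranges: [-2.75, 2.75], [-0.82, 2.05], [0.23, 2.67], [-1.56, 4.7], [0.09, 2.69], [-2.92, 2.92]. Speed limits (rad/s): [1.89, 1.89, 2.39, 3.01, 3.01, 3.01].

## Interface

Orientations are given as a rotation vector (axis times angle).
In Python, from station import sensors, vision, arm gives the robot as it stands.
- The arm moves only by the tool arm_command, never from a script. Its argument "rows" is a list of rows, each a list of 7 numbers: the shift along the tool's x, y, z in units of 0.02 m (1.0 is 0.02 m), then the turn, a rotation vector about the tool's x, y, z in units of 4 degrees (1.0 is 4 degrees), then the opening, from 0 (shut) to 1 (fully open). A call has 1 to 20 rows; each row shifts and turns the commanded pose from where the row before left it, along the tool's axes as they then stand; what a row does not reach is not made up. A row lasts 1/8 s, in which the tool goes at most 62.5 mm and 10.7 degrees, less where a joint would pass 70% of its speed; a pose out of reach is approached as far as the arm can. A call with a number of a shift or a turn outside -1 to 1 is refused whole. A call with a gripper value outside its range is refused whole. The fingers move at their own pace and stop on an object; "squeeze" is the grip in N (left out, the last holds). Time passes only in rows, so rows that do not move let the fingers close. It gives the time, the measured TCP pose, the force, the opening and the grip force at its end, in the units of the state.
- sensors.get_state(): the state, without advancing time (a new reading comes with each control period).
- vision.get_image(name): name is "scene" or "top"; returns a dict with "img" (384x512x3 uint8, red, green, blue), "z_map" (384x512 float32, mm along the optical axis (not along the pixel's ray), 0 where there is no reading), "mtx" (3x3 intrinsics, pixels), "xyz" and "attitude" of the camera in the world. Camera axes: x right, y up, looking along -z (the intrinsics and any distortion apply to the point x, -y, -z); pixel columns grow to the right and rows downward; lengths in mm; the calibration is good to about 2 mm. A picture is of the moment at which its call begins.
- arm.close_job(): hands the job in; it is judged then, once.
The state is a dict: "time": time; "q": joint angles; "qd": joint speeds; "effort": joint torques, N m; "tcp_pos": TCP position; "tool_rot": TCP orientation; "ft_force": force on the tool from outside, world axes, zero at the start; "wrist_torque": the same for the moment, N m; "width": opening from 0.0 (shut) to 1.0 (fully open); "grasp_force": force on a finger pad.
Only numpy, scipy, OpenCV 4.12 (cv2) and the standard library are available. Lean on these libraries where they do the work, as an engineer would, in place of code of your own. Each camera call takes 0.05 s, during which the arm holds its last target. There are 200 camera calls.

## Task

Lay out tea for the meeting: first stand the tall mug in the middle of the round coaster and the short mug in the middle of the square coaster; then hang the infuser in the tall mug; last put each mug's own lid on it, the large lid over the infuser on the tall mug and the small lid on the short mug, all sitting flat and fully home. Set things down gently, do not drop or tip anything, and leave the paper cup and the remote where they are.

Things in the scene. Friction and masses are not known exactly. Their poses are not given: they have to be found in the camera images.
- mug_tall_center (a point): The tall mug: white ceramic, upright, open, with a side handle. 95 mm high, outside diameter 64 mm, inside 56 mm (wall 4 mm, floor 6 mm), about 280 g. Point: on its axis, half-way up (47.5 mm above its underside). z up; the handle (a loop 8 mm thick) stands out towards its +y, to 60 mm from the axis, 22 to 80 mm above the underside.
- mug_short_center (a point): The short mug: white ceramic, upright, open, with a side handle. 70 mm high, outside diameter 54 mm, inside 46 mm (wall 4 mm, floor 6 mm), about 200 g. Point: on its axis, half-way up (35 mm above its underside). z up; the handle (a loop 8 mm thick) stands out towards its +y, to 55 mm from the axis, 15 to 60 mm above the underside.
- infuser_center (a point): Tea infuser, upright, 72 mm high, 90 g: round open steel basket (lower 60 mm; outside diameter 44 mm at the bottom, 51 at the top; opening 46) under a black collar (top 12 mm, diameter 69 mm) by which it can be taken. In the tall mug the collar's underside lies on the rim, the infuser's underside 35 mm above the mug's. Point: on its axis, half-way up (36 mm above its underside); z up.
- lid_large_center (a point): Large lid, for the tall mug: white ceramic, right way up, 39 mm high, 90 g. From below: round plug (diameter 40, height 7 mm), disc (diameter 72, 6 mm thick), round upright knob in the middle (diameter 20, height 26 mm). Home: plug in the infuser's opening, disc flat on its collar. Point: on its axis, half-way up (19.5 mm above the plug's underside); z up.
- lid_small_center (a point): Small lid, for the short mug: white ceramic, right way up, 39 mm high, 60 g. From below: round plug (diameter 40, height 7 mm), disc (diameter 58, 6 mm thick), round upright knob in the middle (diameter 20, height 26 mm). Home: plug in the mug's mouth, disc flat on its rim. Point: on its axis, half-way up (19.5 mm above the plug's underside); z up.
- coaster_round_top (a point): The round cork coaster, 100 mm in diameter and 6 mm thick, fixed to the table. The point is the middle of its top face; z points up.
- coaster_square_top (a point): The square cork coaster, 95 mm by 95 mm and 6 mm thick, fixed to the table. The point is the middle of its top face; x and y lie along its sides, z points up.
- paper_cup_center (a point): A bystander: someone's empty paper cup without a handle, standing upright, 85 mm high, 54 mm in diameter at the foot and 74 mm at the rim. The point lies on its axis, half-way up.
- remote_center (a point): A bystander: a flat black projector remote lying on the table, 110 mm long (its x axis), 34 mm wide, 18 mm high. The point is its centre.

How it is judged (in metres and radians):
On the way, in this order (a step that is already met when the one before it is completed fails the run):
1. both mugs stand on their coasters, with no infuser or lid on them yet (horizontal distance between mug_tall_center and coaster_round_top below 0.015 m and z of mug_tall_center in the frame of coaster_round_top between 0.0435 and 0.0515 m and angle between each of mug_tall_center, mug_short_center's own z axis and vertical below 0.08 rad and horizontal distance between mug_short_center and coaster_square_top below 0.015 m and z of mug_short_center in the frame of coaster_square_top between 0.031 and 0.039 m and not (horizontal distance between infuser_center and mug_tall_center below 0.008 m and z of infuser_center in the frame of mug_tall_center between 0.0195 and 0.0275 m and angle between infuser_center's own z axis and vertical below 0.08 rad) and not (horizontal distance between lid_large_center and mug_tall_center below 0.01 m and z of lid_large_center in the frame of mug_tall_center between 0.068 and 0.076 m and angle between lid_large_center's own z axis and vertical below 0.08 rad) and not (horizontal distance between lid_small_center and mug_short_center below 0.008 m and z of lid_small_center in the frame of mug_short_center between 0.0435 and 0.0515 m and angle between lid_small_center's own z axis and vertical below 0.08 rad)), for 0.2 s.
2. the infuser hangs in the tall mug, neither mug having its lid yet (horizontal distance between mug_tall_center and coaster_round_top below 0.015 m and z of mug_tall_center in the frame of coaster_round_top between 0.0435 and 0.0515 m and angle between each of mug_tall_center, mug_short_center, infuser_center's own z axis and vertical below 0.08 rad and horizontal distance between mug_short_center and coaster_square_top below 0.015 m and z of mug_short_center in the frame of coaster_square_top between 0.031 and 0.039 m and horizontal distance between infuser_center and mug_tall_center below 0.008 m and z of infuser_center in the frame of mug_tall_center between 0.0195 and 0.0275 m and not (horizontal distance between lid_large_center and mug_tall_center below 0.01 m and z of lid_large_center in the frame of mug_tall_center between 0.068 and 0.076 m and angle between lid_large_center's own z axis and vertical below 0.08 rad) and not (horizontal distance between lid_small_center and mug_short_center below 0.008 m and z of lid_small_center in the frame of mug_short_center between 0.0435 and 0.0515 m and angle between lid_small_center's own z axis and vertical below 0.08 rad)), for 0.2 s.
3. each mug has its own lid on, the infuser still in the tall mug (horizontal distance between mug_tall_center and coaster_round_top below 0.015 m and z of mug_tall_center in the frame of coaster_round_top between 0.0435 and 0.0515 m and angle between each of mug_tall_center, mug_short_center, infuser_center, lid_large_center, lid_small_center's own z axis and vertical below 0.08 rad and horizontal distance between mug_short_center and coaster_square_top below 0.015 m and z of mug_short_center in the frame of coaster_square_top between 0.031 and 0.039 m and horizontal distance between infuser_center and mug_tall_center below 0.008 m and z of infuser_center in the frame of mug_tall_center between 0.0195 and 0.0275 m and horizontal distance between lid_large_center and mug_tall_center below 0.01 m and z of lid_large_center in the frame of mug_tall_center between 0.068 and 0.076 m and horizontal distance between lid_small_center and mug_short_center below 0.008 m and z of lid_small_center in the frame of mug_short_center between 0.0435 and 0.0515 m), for 0.2 s.
At the end, for the whole second after the job is handed in: Mugs within 15 mm of their coasters' middles; infuser hung in the tall mug within 8 mm, large lid on it within 10 mm, small lid on the short mug within 8 mm (of the mug's axis); heights within 4 mm of fully seated, all level within 0.08 rad, released and at rest (all of step 3 and linear speed of each of mug_tall, mug_short, infuser, lid_large, lid_small below 0.02 m/s); the robot touches nothing.
It fails at once if a mug, the infuser or a lid is tipped by more than 0.6 rad (about 35 degrees) (angle between any of mug_tall_center, mug_short_center, infuser_center, lid_large_center, lid_small_center's own z axis and vertical above 0.6 rad).
It fails at once if a mug, the infuser or a lid is dropped (moves faster than 0.75 m/s out of the fingers, a fall of about 29 mm) ((linear speed of mug_tall above 0.75 m/s and contact force between the fingers and mug_tall below 0.2 N) or (linear speed of mug_short above 0.75 m/s and contact force between the fingers and mug_short below 0.2 N) or (linear speed of infuser above 0.75 m/s and contact force between the fingers and infuser below 0.2 N) or (linear speed of lid_large above 0.75 m/s and contact force between the fingers and lid_large below 0.2 N) or (linear speed of lid_small above 0.75 m/s and contact force between the fingers and lid_small below 0.2 N)).
It fails at once if the paper cup or the remote is moved by more than 15 mm, or the cup is tipped (distance of any of paper_cup_center, remote_center from where it was at the start of the episode above 0.015 m or angle between paper_cup_center's own z axis and vertical above 0.3 rad).
It also fails if it takes over 136 s, if anything falls off the work surface, if the arm or the gripper's body presses on something with over 40 N, if the wrist force passes 120 N, or if a joint passes its speed limit or range.

## Working session

There is one attempt and no reset: what is moved stays moved. The work goes in short steps, Python scripts to look and compute and a tool call to move; the robot and the scene stay as the last step left them, time stands still between calls to the robot, and variables do not carry over. Pictures are saved under pics/ and viewed, at most 15 in all, crops included, and the job is handed in when it is done.

Besides the shell and the picture viewer there is one more tool, called after "Call:" in YAML: its name, and indented under it one key for each argument. arm_command: Moves the arm, as the interface text tells. Its arguments: {"type":"object","properties":{"rows":{"type":"array"},"squeeze":{"type":"number"}},"required":["rows"]}

```bash
mkdir -p pics; ls
cat > h.py <<'E'
import numpy as np, cv2
from scipy.spatial.transform import Rotation as R
from station import sensors, vision, arm
def get(n):
    d=vision.get_image(n); return d
def cam(d):
    return np.array(d['mtx'],float), R.from_rotvec(d['attitude']).as_matrix() if np.size(d['attitude'])==3 else np.array(d['attitude']), np.array(d['xyz'],float)
def ray(d,u,v):
    K,Rm,c=cam(d); r=np.linalg.inv(K)@np.array([u,v,1.]); return c, Rm@np.array([r[0],-r[1],-r[2]])
def plane(d,u,v,z):
    c,r=ray(d,u,v); return c+r*(z-c[2])/r[2]
def cloud(d):
    K,Rm,c=cam(d); Z=d['z_map']; v,u=np.indices(Z.shape)
    p=np.stack([u,v,np.ones_like(u)],-1)@np.linalg.inv(K).T*Z[...,None]
    return (p*[1,-1,-1])@Rm.T+c
def save(d,n,crop=None,s=1):
    im=d['img'][...,::-1]
    if crop: im=im[crop[1]:crop[3],crop[0]:crop[2]]
    cv2.imwrite(n,cv2.resize(im,None,fx=s,fy=s,interpolation=cv2.INTER_CUBIC))
E
python3 - <<'E'
from h import *
for n in('scene','top'):
    d=get(n); save(d,f'pics/{n}0.png',None,1.5); print(n,d['mtx'],d['xyz'],d['attitude'],[k for k in d], (d['z_map']>0).mean())
print(sensors.get_state())
E
```

```text
pics
scene [[372.10079607   0.         260.88176201]
 [  0.         372.10079607 190.41025427]
 [  0.           0.           1.        ]] [1013.07288422  361.32699037  774.39155134] [0.36417379 0.74174759 2.07480205] ['img', 'z_map', 'mtx', 'xyz', 'attitude'] 0.9960072835286459
top [[460.99139195   0.         251.33805852]
 [  0.         460.99139195 189.91477902]
 [  0.           0.           1.        ]] [ 291.81332159  -20.06219391 1297.70878118] [ 0.16994751 -0.1330083  -1.54052933] ['img', 'z_map', 'mtx', 'xyz', 'attitude'] 0.99627685546875
{'time': 0.1, 'q': array([ 1.28539528e+00,  4.80782721e-01,  1.59680362e+00, -2.09231952e-05,
        1.06509902e+00, -4.65960187e-02]), 'qd': array([-0.00042237, -0.00099316, -0.00046653,  0.00067792,  0.00034356,
        0.00035197]), 'effort': array([-1.37009247e-04, -9.52261877e+01, -4.31035924e+01,  1.34948218e-04,
        5.40828594e-03,  1.10170445e-04]), 'tcp_pos': array([153.63259896, 631.20595375, 230.7304424 ]), 'tool_rot': array([-3.74188131e-01, -3.11906456e+00,  1.69749213e-03]), 'ft_force': array([-0.01187291,  0.16201582,  1.05248262]), 'wrist_torque': array([-0.02134613,  0.01484166,  0.0276665 ]), 'grasp_force': 0.0, 'width': 0.9972699442450649}
```

View pics/scene0.png

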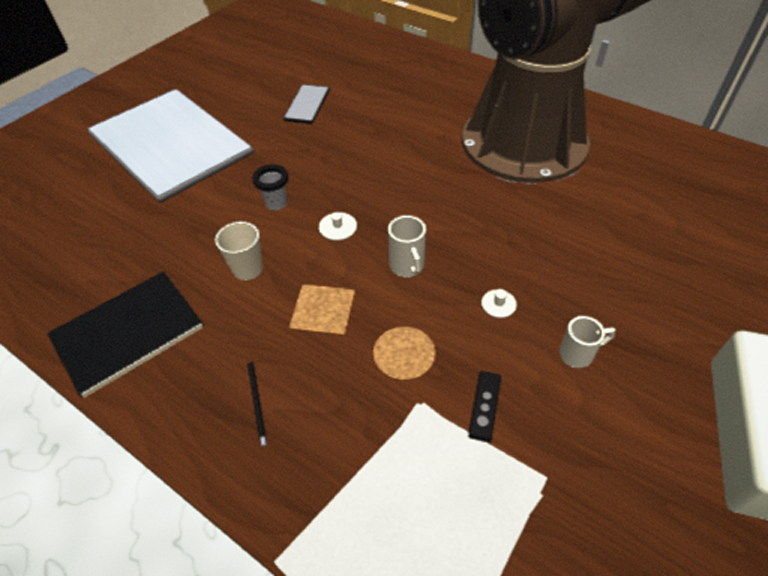

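View pics/top0.png

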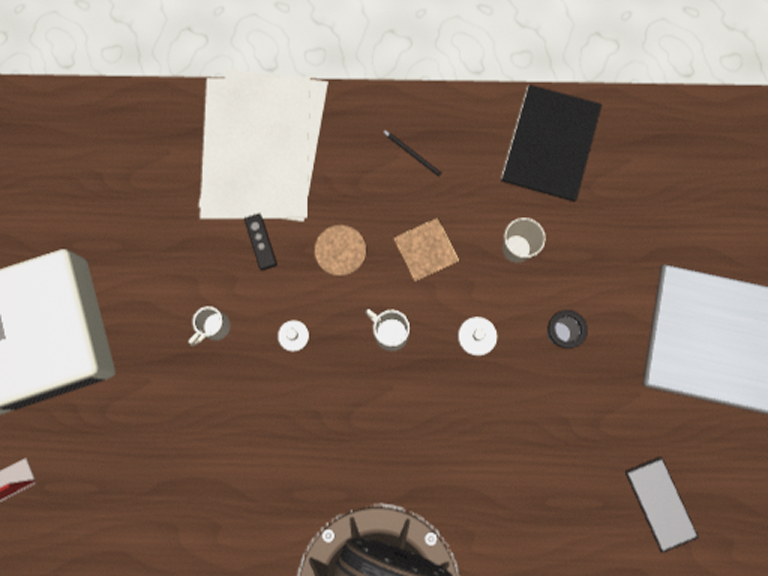

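The views show, in 768×576 pixels:

| Item | Top view | Scene view |
|---|---|---|
| Tall mug | (392,330) | (407,245) |
| Short mug | (208,322) | (580,342) |
| Small lid | (293,335) | (499,302) |
| Large lid | (477,336) | (338,225) |
| Infuser | (567,329) | (271,185) |
| Round coaster | (340,250) | (404,352) |
| Square coaster | (427,249) | (322,308) |
| Paper cup | (523,240) | (240,250) |
| Remote | (261,242) | (485,405) |

Next I measure each item in both views.

```bash
cat > meas.py <<'E'
from h import *
def blobs(d,zmin=9,zmax=140):
    P=cloud(d); m=((P[...,2]>zmin)&(P[...,2]<zmax)&(d['z_map']>0)&(P[...,0]>330)&(P[...,0]<850)&(abs(P[...,1])<480)).astype(np.uint8)
    n,l,s,c=cv2.connectedComponentsWithStats(m)
    return P,[(l==i) for i in range(1,n) if s[i,4]>80]
def circ(p):
    A=np.c_[2*p,np.ones(len(p))]; x=np.linalg.lstsq(A,(p**2).sum(1),rcond=None)[0]
    return x[:2],np.sqrt(x[2]+x[:2]@x[:2])
E
python3 - <<'E'
from meas import *
np.set_printoptions(precision=1,suppress=True)
D={n:get(n) for n in('top','scene')}
for n,d in D.items():
    P,B=blobs(d,4)
    print(n,'table z',np.median(P[...,2][(abs(P[...,2])<15)&(d['z_map']>0)]))
    for m in B:
        p=P[m]; zt=np.percentile(p[:,2],98); t=p[p[:,2]>zt-6][:,:2]
        c,r=circ(t); e=cv2.minEnclosingCircle(t.astype(np.float32))
        print(len(p),'mean',p.mean(0),'ztop',zt,'circ',c,r,'rect',cv2.minAreaRect(p[:,:2].astype(np.float32)),'encl',np.array(e[0]),e[1])
    hsv=cv2.cvtColor(d['img'],cv2.COLOR_RGB2HSV)
    k=cv2.inRange(hsv,(8,80,110),(25,255,255)); k=cv2.morphologyEx(k,cv2.MORPH_CLOSE,np.ones((5,5)))
    for c in cv2.findContours(k,0,2)[0]:
        if cv2.contourArea(c)>400:
            q=np.array([plane(d,*x[0],6)[:2] for x in c],np.float32); print(' cork',cv2.minAreaRect(q),cv2.minEnclosingCircle(q))
E
```

```text
top table z 0.4923400626221337
2933 mean [739.5 256.2   8.1] ztop 20.714315901338253 circ [628.1 242. ] 33.39714820184474 rect ((708.6181640625, 260.6335144042969), (226.16018676757812, 284.7459411621094), 88.41710662841797) encl [663.6 250.1] 94.19110870361328
136 mean [808.9 -53.1   8.9] ztop 13.916599281760252 circ [771.9 -24.1] 59.766625136105574 rect ((809.6315307617188, -51.06968688964844), (128.888916015625, 16.277576446533203), 52.75822067260742) encl [808.2 -50. ] 64.52790832519531
1983 mean [ 792.  -311.8   13.8] ztop 19.31539630849344 circ [ 794.8 -312.3] 54.419063155445414 rect ((799.1792602539062, -308.14825439453125), (158.1130828857422, 134.8209686279297), 77.03733825683594) encl [ 804.3 -311.7] 96.7348403930664
835 mean [618. -78.   7.] ztop 11.780609782683229 circ [618.6 -77.7] 38.97880154277167 rect ((617.9520263671875, -78.05699157714844), (103.34646606445312, 101.8060302734375), 22.817983627319336) encl [618.6 -77.9] 64.12232208251953
575 mean [ 631.5 -256.6   48.1] ztop 87.95855550779677 circ [ 624.  -251.1] 35.04006303453937 rect ((636.2617797851562, -258.638427
[... 4271 characters left out ...]
 ztop 19.096785040888175 circ [628.6 245.3] 33.29592679039825 rect ((710.9111938476562, 262.3227233886719), (278.8522644042969, 215.5845489501953), 0.5574352145195007) encl [627.2 243.7] 55.9895133972168
 cork ((596.2949829101562, 106.9740219116211), (362.4804992675781, 159.30770874023438), 87.54402160644531) ((547.1128540039062, 109.40380859375), 181.8865509033203)
 cork ((646.05859375, -153.05201721191406), (113.80432891845703, 269.7841491699219), 22.159879684448242) ((641.63623046875, -154.3607177734375), 143.2420654296875)
 cork ((63.79510498046875, 15.487106323242188), (150.93887329101562, 283.84912109375), 18.869829177856445) ((29.081045150756836, 5.526465892791748), 143.7901153564453)
```

```bash
cat > go.py <<'E'
from h import *
def go(x,y,z,yaw=None):
    """remaining tool-axis moves: first turn about z, then the shift in the turned axes (units of rows)"""
    s=sensors.get_state(); Rm=R.from_rotvec(s['tool_rot']).as_matrix(); p=np.array(s['tcp_pos'])
    cur=np.degrees(np.arctan2(Rm[1,1],Rm[0,1])); yaw=cur if yaw is None else yaw
    t=(cur-yaw+180)%360-180
    d=np.array([x,y,z])-p; Rn=Rm@R.from_rotvec([0,0,np.radians(t)]).as_matrix()
    print('yaw %.1f tilt %s turn(units) %.2f shift(units) %s  tcp %s t %.1f'%(cur,Rm[:,2].round(3),t/4,(Rn.T@d/20).round(2),p.round(1),s['time']))
E
python3 - <<'E'
from meas import *
from go import *
for n,C in(('top',((453.3,-15),(460.7,316.3))),('scene',((455,-13),(462,319)))):
    d=get(n);P=cloud(d).reshape(-1,3)
    for c,r,h in zip(C,(32,27),(95,70)):
        v=P[:,:2]-c; q=np.hypot(*v.T); m=(q>r+5)&(q<r+29)&(P[:,2]>25)&(P[:,2]<h-8)
        a=np.degrees(np.arctan2(v[m,1],v[m,0])); print(n,c,m.sum(),np.median(a),np.percentile(a,[10,90]))
go(461.3,317.7,150,57)
E
```

```text
top (453.3, -15) 29 54.62090179303111 [50.06841812 57.26039051]
top (460.7, 316.3) 34 140.10153300789682 [134.46313257 142.30964493]
scene (455, -13) 58 52.06912000991929 [49.45866007 56.51267377]
scene (462, 319) 52 136.24256096738605 [133.71513824 139.86904931]
yaw 76.3 tilt [-0. -0. -1.] turn(units) 4.83 shift(units) [-21.44  -4.78   4.06]  tcp [153.7 631.4 231.1] t 0.3
```

Call:
arm_command:
  rows:
    - [0, 0, 0, 0, 0, 1, 1]
    - [0, 0, 0, 0, 0, 1, 1]
    - [0, 0, 0, 0, 0, 1, 1]
    - [0, 0, 0, 0, 0, 1, 1]
    - [0, 0, 0, 0, 0, 1, 1]
    - [0, 0, 0, 0, 0, 1, 1]
    - [0, 0, 0, 0, 0, 1, 1]
    - [-1, 0, 0, 0, 0, 0, 1]
    - [-1, 0, 0, 0, 0, 0, 1]
    - [-1, 0, 0, 0, 0, 0, 1]
    - [-1, 0, 0, 0, 0, 0, 1]
    - [-1, 0, 0, 0, 0, 0, 1]
    - [-1, 0, 0, 0, 0, 0, 1]
    - [-1, 0, 0, 0, 0, 0, 1]
    - [-1, 0, 0, 0, 0, 0, 1]
    - [-1, 0, 0, 0, 0, 0, 1]
    - [-1, 0, 0, 0, 0, 0, 1]
    - [-1, 0, 0, 0, 0, 0, 1]
    - [-1, 0, 0, 0, 0, 0, 1]
    - [-1, 0, 0, 0, 0, 0, 1]
  squeeze: 40

```text
time: 2.8
tcp_pos: [348.9, 457.8, 231.3]
tool_rot: [1.118, 2.936, 0.0]
ft_force: [-0.6, -0.0, 0.4]
width: 1.005
grasp_force: 0.0
```

Call:
arm_command:
  rows:
    - [-1, -0.2, 0.4, 0, 0, 0, 1]
    - [-1, -0.2, 0.4, 0, 0, 0, 1]
    - [-1, -0.2, 0.4, 0, 0, 0, 1]
    - [-1, -0.2, 0.4, 0, 0, 0, 1]
    - [-1, -0.2, 0.4, 0, 0, 0, 1]
    - [-1, -0.2, 0.4, 0, 0, 0, 1]
    - [-1, -0.2, 0.4, 0, 0, 0, 1]
    - [-1, 0, 0.4, 0, 0, 0, 1]
    - [-0.9, 0, 0.4, 0, 0, 0, 1]
    - [0, 0, 0, 0, 0, 0, 1]
    - [0, 0, 0, 0, 0, 0, 1]

```text
time: 4.18
tcp_pos: [462.2, 319.5, 159.3]
tool_rot: [-1.118, -2.936, -0.0]
ft_force: [0.2, 1.0, -0.1]
width: 1.0
grasp_force: 0.0
```

Run:
```python
from go import *
go(461.3,317.7,30,48)
d=get('scene'); save(d,'pics/s1.png',(320,100,512,290),3); print(sensors.get_state()['width'])
d=get('top'); save(d,'pics/t1.png',(80,150,240,270),4)
```

```text
yaw 48.3 tilt [-0.  0. -1.] turn(units) 0.07 shift(units) [-0.03 -0.1   6.46]  tcp [462.2 319.5 159.3] t 4.2
1.0025080978110852
```

View pics/s1.png

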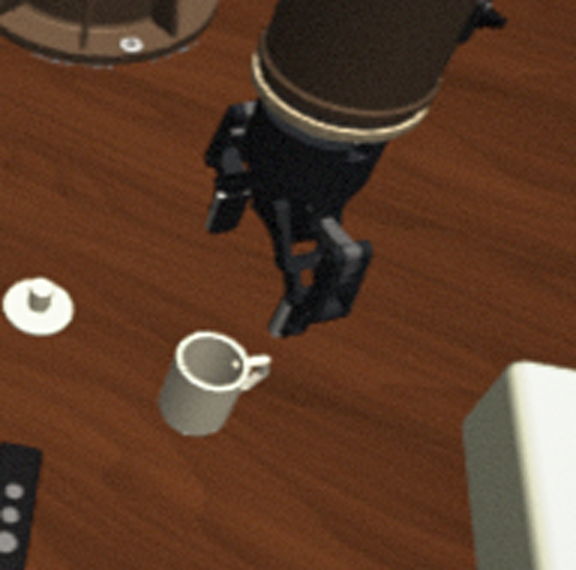

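View pics/t1.png

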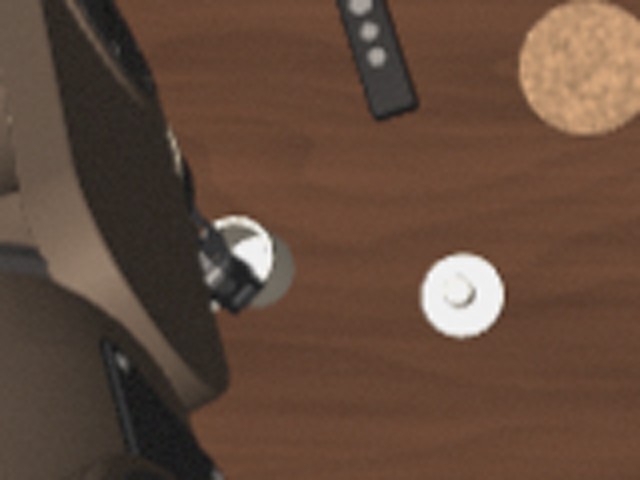

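The gripper stands above the short mug. In the scene crop the fingers are at (225,200) and (295,310) and the mug is at (205,385), with its handle clear of the finger line. I'll descend and grip.

Call:
arm_command:
  rows:
    - [0, -0.1, 1, 0, 0, 0, 1]
    - [0, 0, 1, 0, 0, 0, 1]
    - [0, 0, 1, 0, 0, 0, 1]
    - [0, 0, 1, 0, 0, 0, 1]
    - [0, 0, 1, 0, 0, 0, 1]
    - [0, 0, 1, 0, 0, 0, 1]
    - [0, 0, 0.55, 0, 0, 0, 1]
    - [0, 0, 0, 0, 0, 0, 1]
    - [0, 0, 0, 0, 0, 0, 0.4]
    - [0, 0, 0, 0, 0, 0, 0.3]
    - [0, 0, 0, 0, 0, 0, 0.3]
    - [0, 0, 0, 0, 0, 0, 0.3]
    - [0, 0, 0, 0, 0, 0, 0.3]
  squeeze: 40

```text
time: 5.9
tcp_pos: [461.3, 318.1, 29.1]
tool_rot: [1.117, 2.935, 0.001]
ft_force: [-0.9, -0.2, 4.1]
width: 0.612
grasp_force: 41.7
```

Call:
arm_command:
  rows:
    - [0, 0, -0.5, 0, 0, 0, 0.3]
    - [0, 0, -1, 0, 0, 0, 0.3]
    - [0, 0, -1, 0, 0, 0, 0.3]
    - [0, 0, -1, 0, 0, 0, 0.3]

```text
time: 6.4
tcp_pos: [460.9, 317.9, 99.7]
tool_rot: [1.118, 2.936, 0.001]
ft_force: [0.6, 0.2, -2.3]
width: 0.611
grasp_force: 42.5
```

Call:
arm_command:
  rows:
    - [-0.5, -0.25, 0, 0, 0, 0, 0.3]
    - [-1, -0.5, 0, 0, 0, 0, 0.3]
    - [-1, -0.5, 0, 0, 0, 0, 0.3]
    - [-1, -0.5, 0, 0, 0, 0, 0.3]
    - [-1, -0.5, 0, 0, 0, 0, 0.3]
    - [-1, -0.5, 0, 0, 0, 0, 0.3]
    - [-1, -0.5, 0, 0, 0, 0, 0.3]
    - [-1, -0.5, 0, 0, 0, 0, 0.3]
    - [-1, -0.5, 0, 0, 0, 0, 0.3]
    - [-1, -0.5, 0, 0, 0, 0, 0.3]
    - [-1, -0.5, 0, 0, 0, 0, 0.3]
    - [-1, -0.5, 0, 0, 0, 0, 0.3]
    - [-1, -0.5, 0, 0, 0, 0, 0.3]
    - [-1, -0.5, 0, 0, 0, 0, 0.3]
    - [-1, -0.5, 0, 0, 0, 0, 0.3]
    - [-1, -0.5, 0, 0, 0, 0, 0.3]
    - [-1, -0.5, 0, 0, 0, 0, 0.3]
    - [-1, -0.5, 0, 0, 0, 0, 0.3]
    - [-1, -0.5, 0, 0, 0, 0, 0.3]
    - [-0.5, -0.2, 0, 0, 0, 0, 0.3]

```text
time: 8.9
tcp_pos: [619.6, -77.5, 98.3]
tool_rot: [1.119, 2.935, -0.0]
ft_force: [1.0, 0.7, -1.9]
width: 0.61
grasp_force: 42.6
```

Call:
arm_command:
  rows:
    - [0, 0, 0, 0, 0, 0, 0.3]
    - [0, 0, 0, 0, 0, 0, 0.3]

```text
time: 9.15
tcp_pos: [618.6, -75.5, 98.2]
tool_rot: [-1.117, -2.936, -0.0]
ft_force: [-0.5, 0.4, -1.7]
width: 0.609
grasp_force: 42.6
```

```bash
cat > chk.py <<'E'
from meas import *
from go import *
np.set_printoptions(precision=1,suppress=True)
def near(c,rad,zlo,zhi,views=('top','scene'),bright=True):
    for n in views:
        d=get(n);P=cloud(d)
        v=d['img'].min(2) if bright else 255-d['img'].max(2)
        m=(np.hypot(P[...,0]-c[0],P[...,1]-c[1])<rad)&(P[...,2]>zlo)&(P[...,2]<zhi)&(v>(95 if bright else 150))
        p=P[m]
        if len(p)<15: print(n,'few',len(p)); continue
        cc,r=circ(p[:,:2]); print(n,len(p),'mean',p.mean(0),'circ',cc,r,'z',np.percentile(p[:,2],[5,50,95]))
E
python3 - <<'E'
from chk import *
go(619.5,-76.2,36)
near((620,-76),34,128,152)
d=get('scene'); save(d,'pics/s2.png',(130,100,330,250),4)
print(sensors.get_state()['ft_force'])
E
```

```text
yaw 48.3 tilt [-0.  0. -1.] turn(units) 0.00 shift(units) [-0.1  0.   3.1]  tcp [618.6 -75.5  98.2] t 9.2
top few 0
scene 82 mean [620.6 -67.7 136.5] circ [620.  -72.4] 24.94168783437465 z [129.5 137.8 140.2]
[ 0.2  0.2 -1.6]
```

View pics/s2.png

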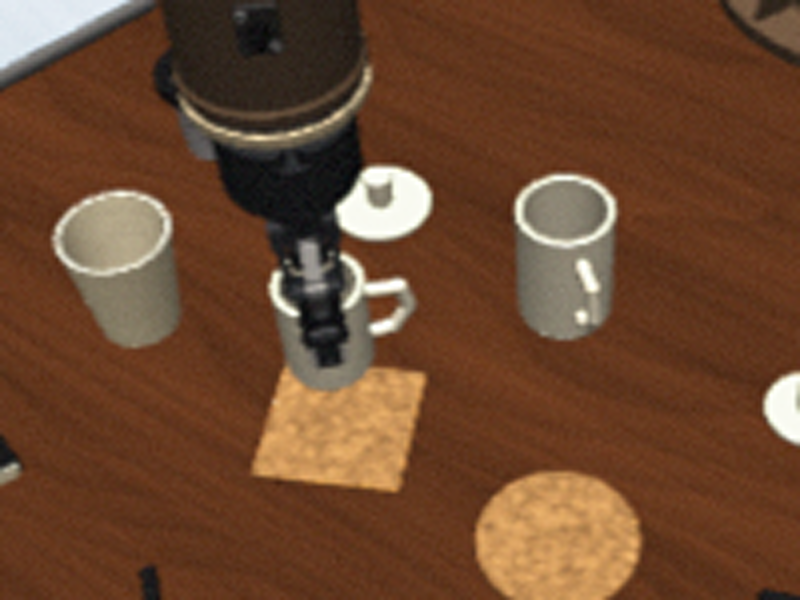

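The mug hangs upright over the square coaster: mug at crop (325,320), coaster at (340,430). I'll lower it gently.

Call:
arm_command:
  rows:
    - [-0.1, 0, 0.8, 0, 0, 0, 0.3]
    - [0, 0, 0.8, 0, 0, 0, 0.3]
    - [0, 0, 0.6, 0, 0, 0, 0.3]
    - [0, 0, 0.4, 0, 0, 0, 0.3]
    - [0, 0, 0.2, 0, 0, 0, 0.3]
    - [0, 0, 0.2, 0, 0, 0, 0.3]
    - [0, 0, 0.1, 0, 0, 0, 0.3]
    - [0, 0, 0.05, 0, 0, 0, 0.3]
    - [0, 0, 0, 0, 0, 0, 0.3]

```text
time: 10.42
tcp_pos: [620.6, -77.3, 35.4]
tool_rot: [1.118, 2.936, 0.0]
ft_force: [-0.5, 0.1, -2.0]
width: 0.607
grasp_force: 42.6
```

Not yet in contact (the force still shows the weight), so I'll go down another millimetre and release.

Call:
arm_command:
  rows:
    - [0, 0, 0.05, 0, 0, 0, 0.3]
    - [0, 0, 0.03, 0, 0, 0, 0.3]
    - [0, 0, 0, 0, 0, 0, 0.7]
    - [0, 0, 0, 0, 0, 0, 0.8]
    - [0, 0, 0, 0, 0, 0, 1]
    - [0, 0, 0, 0, 0, 0, 1]
    - [0, 0, -0.5, 0, 0, 0, 1]
    - [0, 0, -1, 0, 0, 0, 1]
    - [0, 0, -1, 0, 0, 0, 1]
    - [0, 0, -1, 0, 0, 0, 1]
    - [0, 0, -1, 0, 0, 0, 1]
    - [0, 0, -1, 0, 0, 0, 1]
    - [0, 0, -1, 0, 0, 0, 1]
    - [0, 0, 0, 0, 0, 0, 1]

```text
time: 12.18
tcp_pos: [621.7, -77.5, 166.5]
tool_rot: [1.116, 2.932, 0.001]
ft_force: [-0.3, 0.8, -0.4]
width: 0.997
grasp_force: 0.0
```

Run:
```python
from chk import *
near((620,-76),38,71,82)
go(454.2,-13.9,150,-37)
go(454.2,-13.9,150,143)
print(np.degrees(sensors.get_state()['q'][[0,5]]))
```

```text
top few 0
scene 122 mean [621.4 -75.2  75.1] circ [622.  -75.4] 24.834905857801775 z [71.7 75.5 77.7]
yaw 48.3 tilt [ 0. -0. -1.] turn(units) 21.33 shift(units) [-2.5 -8.6  0.7]  tcp [620.5 -77.3 164.2] t 12.3
yaw 48.3 tilt [ 0. -0. -1.] turn(units) -23.67 shift(units) [2.5 8.6 0.7]  tcp [620.5 -77.3 164.2] t 12.3
[ -9.9 -58.2]
```

Call:
arm_command:
  rows:
    - [0, 0, 0, 0, 0, 1, 1]
    - [0, 0, 0, 0, 0, 1, 1]
    - [0, 0, 0, 0, 0, 1, 1]
    - [0, 0, 0, 0, 0, 1, 1]
    - [0, 0, 0, 0, 0, 1, 1]
    - [0, 0, 0, 0, 0, 1, 1]
    - [0, 0, 0, 0, 0, 1, 1]
    - [0, 0, 0, 0, 0, 1, 1]
    - [0, 0, 0, 0, 0, 1, 1]
    - [0, 0, 0, 0, 0, 1, 1]
    - [0, 0, 0, 0, 0, 1, 1]
    - [0, 0, 0, 0, 0, 1, 1]
    - [0, 0, 0, 0, 0, 1, 1]
    - [0, 0, 0, 0, 0, 1, 1]
    - [0, 0, 0, 0, 0, 1, 1]
    - [0, 0, 0, 0, 0, 1, 1]
    - [0, 0, 0, 0, 0, 1, 1]
    - [0, 0, 0, 0, 0, 1, 1]
    - [0, 0, 0, 0, 0, 1, 1]
    - [0, 0, 0, 0, 0, 1, 1]

```text
time: 14.78
tcp_pos: [619.9, -77.2, 162.8]
tool_rot: [-2.744, -1.527, 0.002]
ft_force: [0.3, 0.1, 0.6]
width: 1.004
grasp_force: 0.0
```

Call:
arm_command:
  rows:
    - [-0.2, -1, 0, 0, 0, 0, 1]
    - [-0.2, -1, 0, 0, 0, 0, 1]
    - [-0.2, -1, 0, 0, 0, 0, 1]
    - [-0.2, -1, 0, 0, 0, 0, 1]
    - [-0.2, -1, 0, 0, 0, 0, 1]
    - [-0.2, -1, 0, 0, 0, 0, 1]
    - [-0.2, -1, 0, 0, 0, 0, 1]
    - [-0.2, -1, 0, 0, 0, 0, 1]
    - [-0.1, -0.7, 0, 0, 0, 0, 1]
    - [0, 0, 0, 0, 0, 0, 1]
    - [0, 0, 0, 0, 0, 0, 1]

```text
time: 16.15
tcp_pos: [455.4, -15.0, 163.8]
tool_rot: [2.743, 1.531, 0.001]
ft_force: [0.1, 0.3, 0.5]
width: 0.999
grasp_force: 0.0
```

Run:
```python
from chk import *
go(454.2,-13.9,44)
d=get('scene'); save(d,'pics/s3.png',(150,60,370,220),3.5)
```

```text
yaw -31.7 tilt [ 0. -0. -1.] turn(units) 0.00 shift(units) [ 0.  -0.1  6. ]  tcp [455.4 -15.  163.8] t 16.1
```

View pics/s3.png

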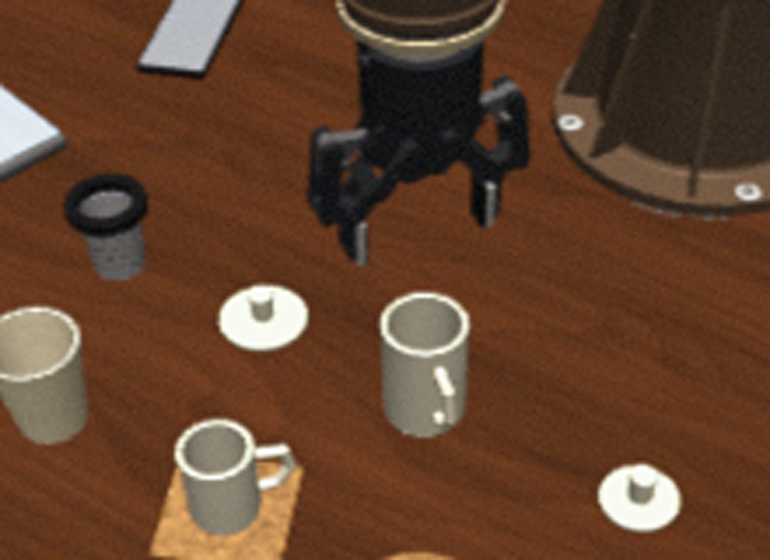

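The open fingers, at crop (358,240) and (487,205), straddle the tall mug at (424,325) symmetrically, and the short mug stands on its coaster. I'll descend and grip.

Call:
arm_command:
  rows:
    - [0, -0.1, 1, 0, 0, 0, 1]
    - [0, 0, 1, 0, 0, 0, 1]
    - [0, 0, 1, 0, 0, 0, 1]
    - [0, 0, 1, 0, 0, 0, 1]
    - [0, 0, 1, 0, 0, 0, 1]
    - [0, 0, 1, 0, 0, 0, 1]
    - [0, 0, 0, 0, 0, 0, 1]
    - [0, 0, 0, 0, 0, 0, 0.6]
    - [0, 0, 0, 0, 0, 0, 0.4]
    - [0, 0, 0, 0, 0, 0, 0.4]
    - [0, 0, 0, 0, 0, 0, 0.4]
    - [0, 0, 0, 0, 0, 0, 0.4]
    - [0, 0, -0.5, 0, 0, 0, 0.4]
    - [0, 0, -1, 0, 0, 0, 0.4]
    - [0, 0, -1, 0, 0, 0, 0.4]
    - [0, 0, -1, 0, 0, 0, 0.4]
    - [0, 0, 0, 0, 0, 0, 0.4]
  squeeze: 50

```text
time: 18.32
tcp_pos: [454.0, -13.9, 115.3]
tool_rot: [2.742, 1.53, 0.004]
ft_force: [-0.3, -0.6, -3.9]
width: 0.734
grasp_force: 55.8
```

Run:
```python
from chk import *
go(614.7,89.3,50)
near((454,-14),45,156,172)
```

```text
yaw -31.7 tilt [ 0. -0. -1.] turn(units) 0.00 shift(units) [8.6 4.1 3.3]  tcp [454.  -13.9 115.3] t 18.3
top few 0
scene 123 mean [461.5   4.  162. ] circ [455.7 -12.9] 30.528990398479536 z [156.9 162.9 165.8]
```

Call:
arm_command:
  rows:
    - [0.5, 0.2, 0, 0, 0, 0, 0.4]
    - [1, 0.5, 0, 0, 0, 0, 0.4]
    - [1, 0.5, 0, 0, 0, 0, 0.4]
    - [1, 0.5, 0, 0, 0, 0, 0.4]
    - [1, 0.5, 0, 0, 0, 0, 0.4]
    - [1, 0.5, 0, 0, 0, 0, 0.4]
    - [1, 0.5, 0, 0, 0, 0, 0.4]
    - [1, 0.5, 0, 0, 0, 0, 0.4]
    - [0.7, 0.3, 0, 0, 0, 0, 0.4]
    - [0.4, 0.1, 0, 0, 0, 0, 0.4]
    - [0, 0, 0, 0, 0, 0, 0.4]
    - [0, 0, 0, 0, 0, 0, 0.4]

```text
time: 19.92
tcp_pos: [612.4, 89.2, 113.6]
tool_rot: [-2.743, -1.531, 0.001]
ft_force: [-0.1, -0.6, -2.4]
width: 0.734
grasp_force: 55.7
```

Run:
```python
from chk import *
go(614,89.5,51)
near((614,89),45,156,172)
```

```text
yaw -31.7 tilt [-0. -0. -1.] turn(units) 0.00 shift(units) [0.1 0.1 3.1]  tcp [612.4  89.2 113.6] t 19.9
top few 0
scene 130 mean [624.4 108.2 161.9] circ [614.5  90.3] 30.14635202711776 z [156.7 162.8 165.1]
```

Call:
arm_command:
  rows:
    - [0, 0, 0.8, 0, 0, 0, 0.4]
    - [0, 0, 0.8, 0, 0, 0, 0.4]
    - [0, 0, 0.6, 0, 0, 0, 0.4]
    - [0, 0, 0.4, 0, 0, 0, 0.4]
    - [0, 0, 0.2, 0, 0, 0, 0.4]
    - [0, 0, 0.2, 0, 0, 0, 0.4]
    - [0, 0, 0.1, 0, 0, 0, 0.4]
    - [0, 0, 0.05, 0, 0, 0, 0.4]
    - [0, 0, 0, 0, 0, 0, 0.4]

```text
time: 21.15
tcp_pos: [613.1, 89.5, 50.9]
tool_rot: [2.743, 1.531, 0.0]
ft_force: [1.3, -0.1, -2.6]
width: 0.731
grasp_force: 55.7
```

Call:
arm_command:
  rows:
    - [0, 0, 0.05, 0, 0, 0, 0.4]
    - [0, 0, 0.03, 0, 0, 0, 0.4]
    - [0, 0, 0, 0, 0, 0, 0.4]

```text
time: 21.52
tcp_pos: [613.2, 89.6, 50.5]
tool_rot: [2.743, 1.531, 0.001]
ft_force: [-7.3, 0.7, 21.5]
width: 0.735
grasp_force: 57.5
```

Contact. Release and rise.

Call:
arm_command:
  rows:
    - [0, 0, -0.02, 0, 0, 0, 0.78]
    - [0, 0, 0, 0, 0, 0, 0.85]
    - [0, 0, 0, 0, 0, 0, 1]
    - [0, 0, 0, 0, 0, 0, 1]
    - [0, 0, -0.5, 0, 0, 0, 1]
    - [0, 0, -1, 0, 0, 0, 1]
    - [0, 0, -1, 0, 0, 0, 1]
    - [0, 0, -1, 0, 0, 0, 1]
    - [0, 0, -1, 0, 0, 0, 1]
    - [0, 0, -1, 0, 0, 0, 1]
    - [0, 0, -1, 0, 0, 0, 1]
    - [0, 0, 0, 0, 0, 0, 1]

```text
time: 23.02
tcp_pos: [614.0, 89.6, 181.5]
tool_rot: [2.742, 1.53, 0.005]
ft_force: [0.2, -0.1, -0.8]
width: 1.003
grasp_force: 0.0
```

Run:
```python
from chk import *
near((614,89),36,95,110)
near((620,-76),32,70,84)
near((463,-327),45,64,84,bright=False)
go(463.2,-326.8,150)
print(np.degrees(sensors.get_state()['q'][[0,5]]))
```

```text
top few 0
scene 187 mean [615.7  91.4  99.7] circ [615.2  90.9] 29.714246360756203 z [ 95.9  99.9 102.7]
top 94 mean [620.  -78.   75.9] circ [619.9 -78.2] 24.87747031366115 z [72.4 75.6 80.1]
scene 138 mean [622.6 -74.8  74.3] circ [621.8 -75.4] 25.013640228795097 z [70.5 74.6 77.3]
top 306 mean [ 461.8 -328.2   71.7] circ [ 461.7 -327.5] 29.20205508012629 z [67.6 71.8 75.5]
scene 233 mean [ 465.5 -323.1   70. ] circ [ 465.1 -324.2] 29.21267982664282 z [64.8 70.7 73.4]
yaw -31.7 tilt [-0. -0. -1.] turn(units) 0.00 shift(units) [-21.6   4.6   1.4]  tcp [612.5  89.5 178.7] t 23.3
[ 5.5 37.2]
```

Call:
arm_command:
  rows:
    - [-1, 0.2, 0, 0, 0, 0, 1]
    - [-1, 0.2, 0, 0, 0, 0, 1]
    - [-1, 0.2, 0, 0, 0, 0, 1]
    - [-1, 0.2, 0, 0, 0, 0, 1]
    - [-1, 0.2, 0, 0, 0, 0, 1]
    - [-1, 0.2, 0, 0, 0, 0, 1]
    - [-1, 0.2, 0, 0, 0, 0, 1]
    - [-1, 0.2, 0, 0, 0, 0, 1]
    - [-1, 0.2, 0, 0, 0, 0, 1]
    - [-1, 0.2, 0, 0, 0, 0, 1]
    - [-1, 0.2, 0, 0, 0, 0, 1]
    - [-1, 0.2, 0, 0, 0, 0, 1]
    - [-1, 0.2, 0, 0, 0, 0, 1]
    - [-1, 0.2, 0, 0, 0, 0, 1]
    - [-1, 0.2, 0, 0, 0, 0, 1]
    - [-1, 0.2, 0, 0, 0, 0, 1]
    - [-1, 0.2, 0, 0, 0, 0, 1]
    - [-1, 0.2, 0, 0, 0, 0, 1]
    - [-1, 0.2, 0, 0, 0, 0, 1]
    - [-1, 0.2, 0, 0, 0, 0, 1]

```text
time: 25.82
tcp_pos: [470.5, -294.2, 179.5]
tool_rot: [2.743, 1.531, 0.0]
ft_force: [-0.8, 0.7, 0.1]
width: 1.0
grasp_force: 0.0
```

Call:
arm_command:
  rows:
    - [-1, 0.4, 1, 0, 0, 0, 1]
    - [-0.5, 0.2, 1, 0, 0, 0, 1]
    - [0, 0, 0.5, 0, 0, 0, 1]
    - [0, 0, 0, 0, 0, 0, 1]
    - [0, 0, 0, 0, 0, 0, 1]

```text
time: 26.45
tcp_pos: [465.7, -324.5, 129.8]
tool_rot: [2.743, 1.531, 0.0]
ft_force: [-0.8, -0.3, 0.8]
width: 1.002
grasp_force: 0.0
```

Run:
```python
from chk import *
go(463.4,-325.9,38)
d=get('scene'); save(d,'pics/s4.png',(120,40,280,160),4)
```

```text
yaw -31.7 tilt [ 0. -0. -1.] turn(units) 0.00 shift(units) [-0.1 -0.1  4.6]  tcp [ 465.7 -324.5  129.8] t 26.4
```

View pics/s4.png

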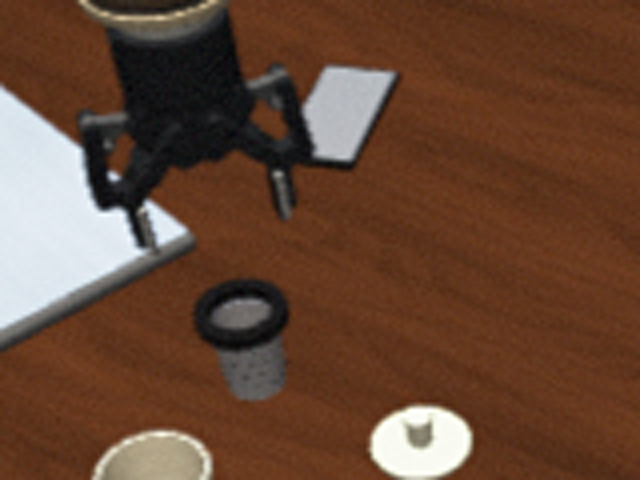

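The open fingertips are at crop (148,248) and (287,214), above the infuser collar at (242,312). I'll check the offset by projection.

Run:
```python
from chk import *
d=get('scene');K,Rm,c=cam(d)
def proj(p):
    q=Rm.T@(np.array(p)-c); q=q*[1,-1,-1]; return (K@q)[:2]/q[2]
y=np.array([np.cos(np.radians(-31.7)),np.sin(np.radians(-31.7)),0])
t=np.array([465.2,-324.8,129.8+13])
for s in(46,-46,0): u=proj(t+s*y); print(s,(u-[120,40])*4)
print('collar',(proj([463.4,-325.9,72])-[120,40])*4)
```

```text
46 [151.1 245. ]
-46 [281.3 210.3]
0 [216.9 227.5]
collar [236.9 306. ]
```

Call:
arm_command:
  rows:
    - [0, 0, 0.8, 0, 0, 0, 1]
    - [0, 0, 0.8, 0, 0, 0, 1]
    - [0, 0, 0.8, 0, 0, 0, 1]
    - [0, 0, 0.8, 0, 0, 0, 1]
    - [0, 0, 0.8, 0, 0, 0, 1]
    - [0, 0, 0.5, 0, 0, 0, 1]
    - [0, 0, 0, 0, 0, 0, 1]
    - [0, 0, 0, 0, 0, 0, 0.8]
    - [0, 0, 0, 0, 0, 0, 0.7]
    - [0, 0, 0, 0, 0, 0, 0.6]
    - [0, 0, 0, 0, 0, 0, 0.6]
    - [0, 0, 0, 0, 0, 0, 0.6]
  squeeze: 30

```text
time: 28.05
tcp_pos: [465.7, -324.9, 40.2]
tool_rot: [2.743, 1.53, 0.001]
ft_force: [-2.4, 1.5, 7.3]
width: 0.796
grasp_force: 33.0
```

Call:
arm_command:
  rows:
    - [0, 0, -0.3, 0, 0, 0, 0.6]
    - [0, 0, -0.7, 0, 0, 0, 0.6]
    - [0, 0, -1, 0, 0, 0, 0.6]
    - [0, 0, -1, 0, 0, 0, 0.6]
    - [0, 0, -1, 0, 0, 0, 0.6]
    - [0, 0, -1, 0, 0, 0, 0.6]
    - [0, 0, -1, 0, 0, 0, 0.6]
    - [0, 0, -1, 0, 0, 0, 0.6]
    - [0, 0, 0, 0, 0, 0, 0.6]
    - [0, 0, 0, 0, 0, 0, 0.6]

```text
time: 29.3
tcp_pos: [465.3, -324.6, 179.4]
tool_rot: [2.743, 1.531, -0.0]
ft_force: [0.4, 0.0, -1.1]
width: 0.798
grasp_force: 34.2
```

Run:
```python
from chk import *
near((465,-325),45,198,222,('scene',),bright=False)
go(614,90.0,178)
print(sensors.get_state()['width'])
d=get('scene'); save(d,'pics/s5.png',(120,20,280,140),4)
```

```text
scene 395 mean [ 467.6 -322.2  208.6] circ [ 467.1 -323.3] 31.105297773618727 z [200.1 209.6 215.7]
yaw -31.7 tilt [-0.  0. -1.] turn(units) 0.00 shift(units) [21.6 -4.5  0.1]  tcp [ 465.1 -324.5  179.1] t 29.4
0.7998790302779198
```

View pics/s5.png

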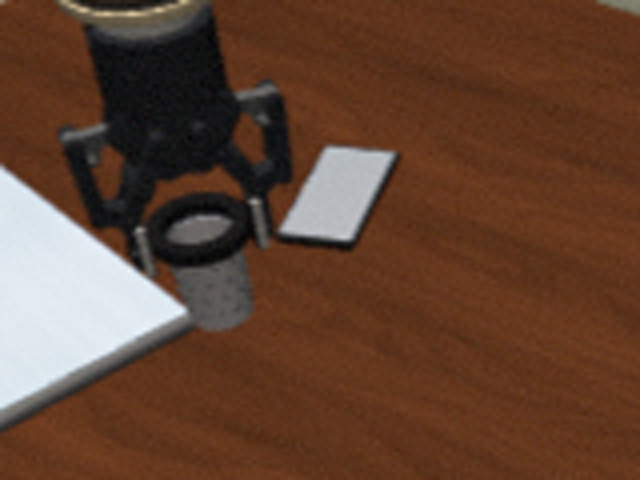

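The infuser is held upright by its collar at crop (200,228), level. I'll carry it to the tall mug.

Call:
arm_command:
  rows:
    - [0.5, -0.1, 0, 0, 0, 0, 0.6]
    - [1, -0.2, 0, 0, 0, 0, 0.6]
    - [1, -0.2, 0, 0, 0, 0, 0.6]
    - [1, -0.2, 0, 0, 0, 0, 0.6]
    - [1, -0.2, 0, 0, 0, 0, 0.6]
    - [1, -0.2, 0, 0, 0, 0, 0.6]
    - [1, -0.2, 0, 0, 0, 0, 0.6]
    - [1, -0.2, 0, 0, 0, 0, 0.6]
    - [1, -0.2, 0, 0, 0, 0, 0.6]
    - [1, -0.2, 0, 0, 0, 0, 0.6]
    - [1, -0.2, 0, 0, 0, 0, 0.6]
    - [1, -0.2, 0, 0, 0, 0, 0.6]
    - [1, -0.2, 0, 0, 0, 0, 0.6]
    - [1, -0.2, 0, 0, 0, 0, 0.6]
    - [1, -0.2, 0, 0, 0, 0, 0.6]
    - [1, -0.2, 0, 0, 0, 0, 0.6]
    - [1, -0.2, 0, 0, 0, 0, 0.6]
    - [1, -0.2, 0, 0, 0, 0, 0.6]
    - [1, -0.2, 0, 0, 0, 0, 0.6]
    - [1, -0.2, 0, 0, 0, 0, 0.6]

```text
time: 31.9
tcp_pos: [604.4, 49.4, 179.5]
tool_rot: [2.743, 1.531, 0.0]
ft_force: [0.0, -0.6, -1.5]
width: 0.798
grasp_force: 34.1
```

Call:
arm_command:
  rows:
    - [1, -0.3, 0, 0, 0, 0, 0.6]
    - [0.7, -0.3, 0, 0, 0, 0, 0.6]
    - [0.4, -0.2, 0, 0, 0, 0, 0.6]
    - [0, 0, 0, 0, 0, 0, 0.6]
    - [0, 0, 0, 0, 0, 0, 0.6]

```text
time: 32.52
tcp_pos: [612.2, 91.8, 179.5]
tool_rot: [2.744, 1.53, -0.0]
ft_force: [0.8, -0.1, -1.3]
width: 0.792
grasp_force: 34.1
```

Run:
```python
from chk import *
near((614,90),36,95,106,('scene',))
near((615,90),45,198,222,('scene',),bright=False)
go(614.3,90.0,81)
d=get('scene'); save(d,'pics/s6.png',(180,100,360,260),3.5)
```

```text
scene 140 mean [623.7  96.2 100. ] circ [615.3  91. ] 29.68341691089775 z [ 95.9 100.4 102.7]
scene 502 mean [616.6 100.1 209.7] circ [615.2  90.6] 30.787063044909637 z [200.8 210.8 216.2]
yaw -31.7 tilt [-0. -0. -1.] turn(units) 0.00 shift(units) [-0.   0.1  4.9]  tcp [612.3  91.7 179.5] t 32.6
```

View pics/s6.png

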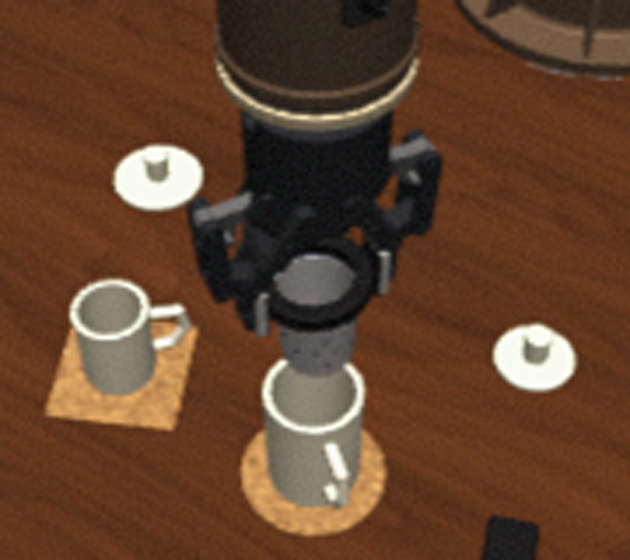

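The infuser, at crop (318,300), hangs straight above the tall mug mouth at (313,393). I'll lower it slowly.

Call:
arm_command:
  rows:
    - [0, 0.07, 0.5, 0, 0, 0, 0.6]
    - [0, 0, 0.6, 0, 0, 0, 0.6]
    - [0, 0, 0.6, 0, 0, 0, 0.6]
    - [0, 0, 0.6, 0, 0, 0, 0.6]
    - [0, 0, 0.6, 0, 0, 0, 0.6]
    - [0, 0, 0.6, 0, 0, 0, 0.6]
    - [0, 0, 0.6, 0, 0, 0, 0.6]
    - [0, 0, 0.4, 0, 0, 0, 0.6]
    - [0, 0, 0.2, 0, 0, 0, 0.6]
    - [0, 0, 0, 0, 0, 0, 0.6]

```text
time: 33.92
tcp_pos: [613.5, 91.5, 85.4]
tool_rot: [-2.743, -1.531, 0.0]
ft_force: [0.8, 1.0, -2.0]
width: 0.797
grasp_force: 34.1
```

Call:
arm_command:
  rows:
    - [0, 0, 0.1, 0, 0, 0, 0.6]
    - [0, 0, 0.06, 0, 0, 0, 0.6]
    - [0, 0, 0, 0, 0, 0, 0.6]

```text
time: 34.3
tcp_pos: [613.6, 91.5, 82.4]
tool_rot: [2.743, 1.531, 0.0]
ft_force: [0.8, -0.3, -0.6]
width: 0.793
grasp_force: 34.2
```

Call:
arm_command:
  rows:
    - [0, 0, 0.05, 0, 0, 0, 0.6]
    - [0, 0, 0.03, 0, 0, 0, 0.6]
    - [0, 0, 0, 0, 0, 0, 0.6]

```text
time: 34.67
tcp_pos: [614.4, 91.6, 81.5]
tool_rot: [2.743, 1.53, 0.003]
ft_force: [-0.4, -0.1, 9.9]
width: 0.797
grasp_force: 34.8
```

Call:
arm_command:
  rows:
    - [0, 0, 0, 0, 0, 0, 0.84]
    - [0, 0, 0, 0, 0, 0, 0.92]
    - [0, 0, 0, 0, 0, 0, 1]
    - [0, 0, 0, 0, 0, 0, 1]
    - [0, 0, -0.3, 0, 0, 0, 1]
    - [0, 0, -0.8, 0, 0, 0, 1]
    - [0, 0, -1, 0, 0, 0, 1]
    - [0, 0, -1, 0, 0, 0, 1]
    - [0, 0, -1, 0, 0, 0, 0.6]
    - [0, 0, -1, 0, 0, 0, 0.6]
    - [0, 0, -0.5, 0, 0, 0, 0.6]
    - [0, 0, 0, 0, 0, 0, 0.6]

```text
time: 36.17
tcp_pos: [613.9, 91.6, 193.7]
tool_rot: [2.743, 1.53, 0.002]
ft_force: [-0.1, 1.1, -0.2]
width: 0.601
grasp_force: 0.0
```

Run:
```python
from chk import *
near((614,90),38,103,125,('scene',),bright=False)
near((614,90),36,80,99,('scene',))
near((453.7,-173.5),15,30,50)
near((445.8,170),15,30,50)
d=get('scene'); save(d,'pics/s7.png',(180,130,360,260),4)
go(453.7,-173.5,120); go(445.8,170,120)
```

```text
scene 448 mean [615.7  91.5 111.7] circ [615.4  91. ] 29.04844314910408 z [105.2 112.5 114.8]
scene 170 mean [621.1  96.   89.1] circ [617.5  93.3] 27.69636238512155 z [80.9 88.7 97.4]
top 41 mean [ 452.6 -175.1   38.5] circ [ 452.7 -175.2] 6.939387663776884 z [35.4 38.4 41.6]
scene 36 mean [ 455.8 -171.5   36.4] circ [ 454.6 -172. ] 7.22400923590292 z [30.8 37.4 39.8]
top few 0
scene 52 mean [448.4 172.   37.5] circ [447.1 171.4] 7.500433566246778 z [31.3 38.3 40.7]
yaw -31.7 tilt [-0. -0. -1.] turn(units) 0.00 shift(units) [-15.5   0.2   3.6]  tcp [613.3  91.5 192.1] t 36.5
yaw -31.7 tilt [-0. -0. -1.] turn(units) 0.00 shift(units) [-1.1 -9.2  3.6]  tcp [613.3  91.5 192.1] t 36.5
```

View pics/s7.png

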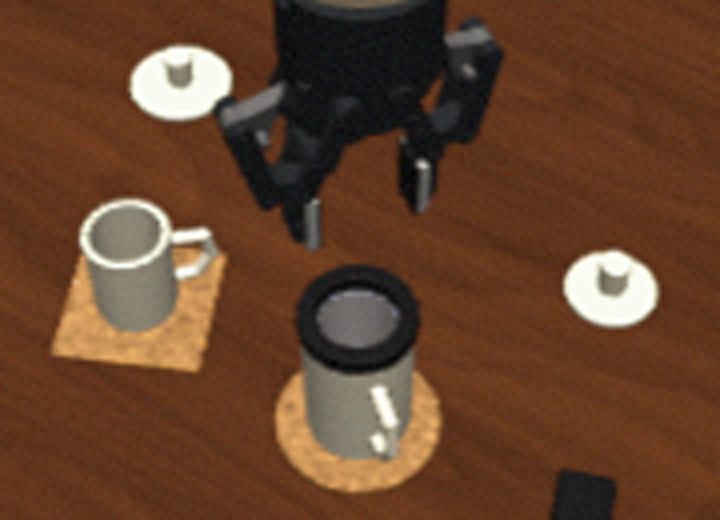

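The infuser collar is level on the tall mug at crop (358,315). The lids wait at (611,285) and (181,80). The small lid is next.

Call:
arm_command:
  rows:
    - [-0.1, -1, 0, 0, 0, 0, 0.6]
    - [-0.1, -1, 0, 0, 0, 0, 0.6]
    - [-0.1, -1, 0, 0, 0, 0, 0.6]
    - [-0.1, -1, 0.5, 0, 0, 0, 0.6]
    - [-0.1, -1, 0.5, 0, 0, 0, 0.6]
    - [-0.1, -1, 0.5, 0, 0, 0, 0.6]
    - [-0.1, -1, 1, 0, 0, 0, 0.6]
    - [-0.1, -1, 1, 0, 0, 0, 0.6]
    - [-0.1, -0.7, 1, 0, 0, 0, 0.6]
    - [-0.1, -0.5, 0.5, 0, 0, 0, 0.6]
    - [0, 0, 0, 0, 0, 0, 0.6]
    - [0, 0, 0, 0, 0, 0, 0.6]

```text
time: 38.02
tcp_pos: [447.4, 171.3, 93.3]
tool_rot: [2.743, 1.531, 0.002]
ft_force: [-0.4, 0.6, -0.2]
width: 0.604
grasp_force: 0.0
```

Run:
```python
from chk import *
go(445.4,171,18)
near((446,170),15,30,50,('scene',))
d=get('scene'); save(d,'pics/s8.png',(260,100,420,230),4)
K,Rm,c=cam(d); s=sensors.get_state()
def proj(p):
    q=Rm.T@(np.array(p)-c); q=q*[1,-1,-1]; return (K@q)[:2]/q[2]
print((proj(s['tcp_pos']+[0,0,5])-[260,100])*4)
```

```text
yaw -31.7 tilt [ 0.  0. -1.] turn(units) 0.00 shift(units) [-0.1 -0.1  3.8]  tcp [447.4 171.3  93.3] t 38.0
scene 53 mean [448.2 171.8  37.1] circ [447.3 171.3] 7.599206874885709 z [31.1 37.8 40.7]
[305.6 321. ]
```

View pics/s8.png

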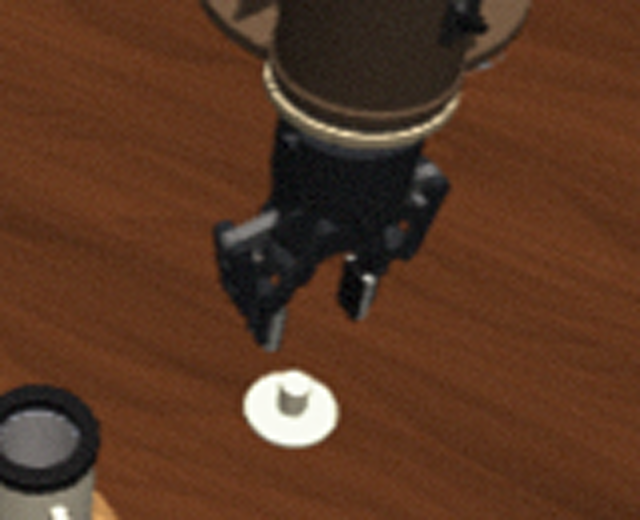

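The lid knob, at crop (294,390), is between the fingertips at (268,345) and (360,315). I'll descend and grip.

Call:
arm_command:
  rows:
    - [-0.05, -0.1, 0.8, 0, 0, 0, 0.6]
    - [0, 0, 0.8, 0, 0, 0, 0.6]
    - [0, 0, 0.8, 0, 0, 0, 0.6]
    - [0, 0, 0.8, 0, 0, 0, 0.6]
    - [0, 0, 0.55, 0, 0, 0, 0.6]
    - [0, 0, 0, 0, 0, 0, 0.6]
    - [0, 0, 0, 0, 0, 0, 0.4]
    - [0, 0, 0, 0, 0, 0, 0.2]
    - [0, 0, 0, 0, 0, 0, 0.1]
    - [0, 0, 0, 0, 0, 0, 0.1]
    - [0, 0, 0, 0, 0, 0, 0.1]
    - [0, 0, 0, 0, 0, 0, 0.1]
  squeeze: 30

```text
time: 39.62
tcp_pos: [444.6, 171.4, 18.3]
tool_rot: [2.743, 1.531, 0.002]
ft_force: [0.5, -1.1, 4.8]
width: 0.218
grasp_force: 29.1
```

Call:
arm_command:
  rows:
    - [0, 0, -0.3, 0, 0, 0, 0.1]
    - [0, 0, -0.7, 0, 0, 0, 0.1]
    - [0, 0, -1, 0, 0, 0, 0.1]
    - [0, 0, -1, 0, 0, 0, 0.1]
    - [0, 0, -1, 0, 0, 0, 0.1]
    - [0, 0, -1, 0, 0, 0, 0.1]
    - [0, 0, -0.5, 0, 0, 0, 0.1]
    - [0, 0, 0, 0, 0, 0, 0.1]
    - [0, 0, 0, 0, 0, 0, 0.1]

```text
time: 40.75
tcp_pos: [443.9, 171.2, 127.3]
tool_rot: [-2.743, -1.531, 0.001]
ft_force: [0.7, -0.7, -1.0]
width: 0.22
grasp_force: 29.4
```

Run:
```python
from chk import *
near((446,170),36,110,128,('scene',))
go(445.4+174.7,171-246.75,128)
```

```text
scene 221 mean [454.9 176.8 121.7] circ [447.5 171.6] 21.248363265849008 z [119.  121.7 124.2]
yaw -31.7 tilt [-0. -0. -1.] turn(units) 0.00 shift(units) [-5.9 14.  -0.1]  tcp [443.8 171.2 127.1] t 40.8
```

Call:
arm_command:
  rows:
    - [-0.2, 0.5, 0, 0, 0, 0, 0.1]
    - [-0.4, 1, 0, 0, 0, 0, 0.1]
    - [-0.4, 1, 0, 0, 0, 0, 0.1]
    - [-0.4, 1, 0, 0, 0, 0, 0.1]
    - [-0.4, 1, 0, 0, 0, 0, 0.1]
    - [-0.4, 1, 0, 0, 0, 0, 0.1]
    - [-0.4, 1, 0, 0, 0, 0, 0.1]
    - [-0.4, 1, 0, 0, 0, 0, 0.1]
    - [-0.4, 1, 0, 0, 0, 0, 0.1]
    - [-0.4, 1, 0, 0, 0, 0, 0.1]
    - [-0.4, 1, 0, 0, 0, 0, 0.1]
    - [-0.4, 1, 0, 0, 0, 0, 0.1]
    - [-0.4, 1, 0, 0, 0, 0, 0.1]
    - [-0.4, 1, 0, 0, 0, 0, 0.1]
    - [-0.4, 0.5, 0, 0, 0, 0, 0.1]
    - [-0.1, 0, 0, 0, 0, 0, 0.1]
    - [0, 0, 0, 0, 0, 0, 0.1]
    - [0, 0, 0, 0, 0, 0, 0.1]

```text
time: 43.05
tcp_pos: [620.2, -75.6, 127.7]
tool_rot: [-2.743, -1.531, 0.0]
ft_force: [-0.3, -0.1, 0.0]
width: 0.223
grasp_force: 29.4
```

```bash
cat >> chk.py <<'E'
def hull(c,rad,zlo,zhi,r,n='scene'):
    """centre of a horizontal disc/rim of known radius r from the outer points seen"""
    from scipy.optimize import least_squares
    d=get(n);P=cloud(d);m=(np.hypot(P[...,0]-c[0],P[...,1]-c[1])<rad)&(P[...,2]>zlo)&(P[...,2]<zhi)&(d['img'].min(2)>95)
    p=P[m][:,:2].astype(np.float32); h=cv2.convexHull(p)[:,0]
    # far from camera side may be hidden: keep points towards the camera
    k=(h-c)@(np.array(d['xyz'])[:2]-c)>0; h=h[k]
    s=least_squares(lambda x:np.hypot(*(h-x).T)-r,c,loss='soft_l1'); print(n,'disc',s.x,len(h),'rms',np.sqrt(np.mean(s.fun**2)))
E
python3 - <<'E'
from chk import *
go(620,-76,18.3+70)
hull((621,-75),42,115,130,29)
hull((621,-75),30,71,80,27)
d=get('scene'); save(d,'pics/s9.png',(150,110,300,250),4)
E
```

```text
yaw -31.7 tilt [-0.  0. -1.] turn(units) 0.00 shift(units) [-0.  0.  2.]  tcp [620.2 -75.6 127.7] t 43.0
scene disc [621.4 -75.5] 13 rms 0.5317275185440065
scene disc [621.5 -75.9] 15 rms 0.583479197259895
```

View pics/s9.png

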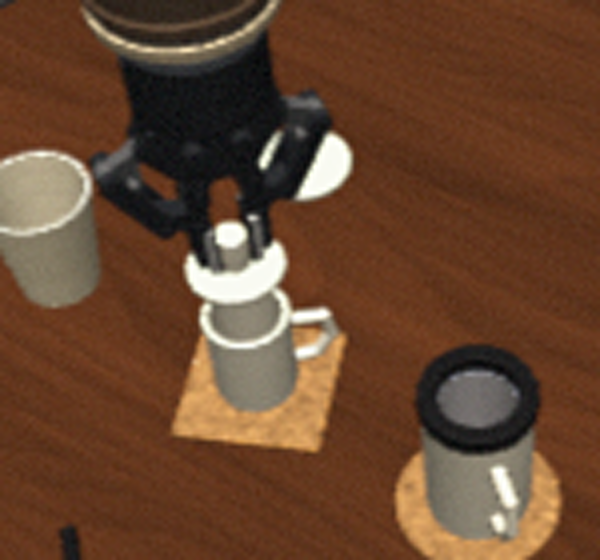

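The lid disc at crop (236,270) is level and lies above the mug mouth at (247,320). The fits of disc and rim agree within 0.5 mm, so I'll lower it.

Call:
arm_command:
  rows:
    - [0, 0, 0.4, 0, 0, 0, 0.1]
    - [0, 0, 0.5, 0, 0, 0, 0.1]
    - [0, 0, 0.4, 0, 0, 0, 0.1]
    - [0, 0, 0.3, 0, 0, 0, 0.1]
    - [0, 0, 0.2, 0, 0, 0, 0.1]
    - [0, 0, 0.1, 0, 0, 0, 0.1]
    - [0, 0, 0.05, 0, 0, 0, 0.1]
    - [0, 0, 0, 0, 0, 0, 0.1]

```text
time: 44.2
tcp_pos: [620.6, -76.1, 88.8]
tool_rot: [2.743, 1.531, 0.0]
ft_force: [-0.3, 0.1, 0.4]
width: 0.219
grasp_force: 29.4
```

Call:
arm_command:
  rows:
    - [0, 0, 0.05, 0, 0, 0, 0.1]
    - [0, 0, 0.03, 0, 0, 0, 0.1]
    - [0, 0, 0, 0, 0, 0, 0.1]

```text
time: 44.58
tcp_pos: [620.6, -76.2, 87.3]
tool_rot: [2.743, 1.531, 0.0]
ft_force: [-0.9, 0.2, 3.4]
width: 0.22
grasp_force: 29.8
```

Call:
arm_command:
  rows:
    - [0, 0, 0.02, 0, 0, 0, 0.3]
    - [0, 0, 0, 0, 0, 0, 0.5]
    - [0, 0, 0, 0, 0, 0, 0.6]
    - [0, 0, -0.3, 0, 0, 0, 0.6]
    - [0, 0, -1, 0, 0, 0, 0.6]
    - [0, 0, -1, 0, 0, 0, 0.6]
    - [0, 0, -1, 0, 0, 0, 0.6]
    - [-0.5, -0.2, 0, 0, 0, 0, 0.6]
    - [-1, -0.5, 0, 0, 0, 0, 0.6]
    - [-1, -0.5, 0, 0, 0, 0, 0.6]
    - [-1, -0.6, 0, 0, 0, 0, 0.6]
    - [-1, -0.6, 0, 0, 0, 0, 0.6]
    - [-1, -0.6, 0, 0, 0, 0, 0.6]
    - [-1, -0.6, 0.5, 0, 0, 0, 0.6]
    - [-1, -0.5, 0.8, 0, 0, 0, 0.6]
    - [-0.6, -0.3, 0.8, 0, 0, 0, 0.6]
    - [-0.4, -0.2, 0.8, 0, 0, 0, 0.6]
    - [0, 0, 0, 0, 0, 0, 0.6]
    - [0, 0, 0, 0, 0, 0, 0.6]

```text
time: 46.95
tcp_pos: [453.0, -172.5, 94.9]
tool_rot: [2.744, 1.53, 0.0]
ft_force: [-0.4, -0.6, -0.5]
width: 0.6
grasp_force: 0.0
```

Run:
```python
from chk import *
hull((621,-75),42,76,90,29)
near((621,-75),14,95,125,('scene',))
near((454,-172),15,30,50,('scene',))
go(453.2,-172.3,18)
d=get('scene'); save(d,'pics/s10.png',(140,70,320,220),4)
```

```text
scene disc [621.7 -76.7] 14 rms 0.7183735532205796
scene 67 mean [624.6 -73.9 104.9] circ [623.4 -75.1] 7.548252701992766 z [ 95.9 106.7 109.4]
scene 39 mean [ 455.6 -170.9   36.4] circ [ 454.7 -172.2] 7.590148320893561 z [30.9 37.1 40. ]
yaw -31.7 tilt [ 0. -0. -1.] turn(units) 0.00 shift(units) [-0.  -0.   3.9]  tcp [ 453.5 -172.5   95.2] t 47.1
```

View pics/s10.png

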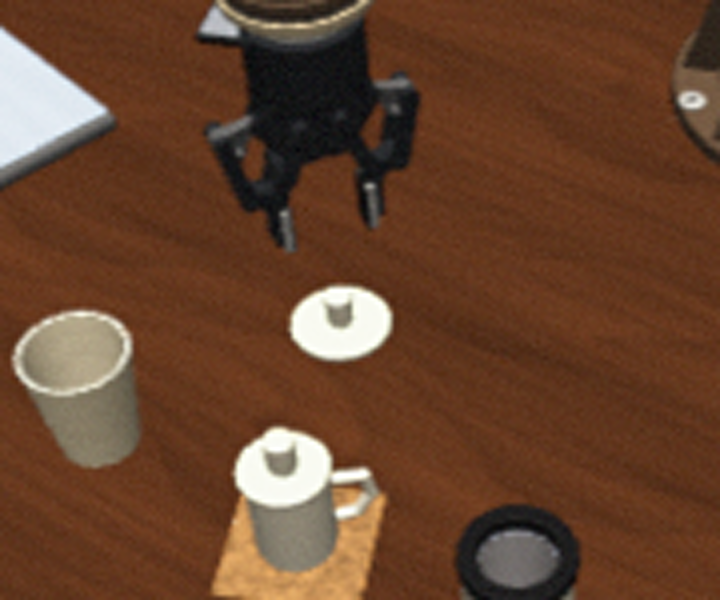

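The small lid sits level on the short mug, with its disc at crop (284,467). The fingers are above the large lid's knob at (340,305).

Call:
arm_command:
  rows:
    - [0, 0, 0.8, 0, 0, 0, 0.6]
    - [0, 0, 0.8, 0, 0, 0, 0.6]
    - [0, 0, 0.8, 0, 0, 0, 0.6]
    - [0, 0, 0.8, 0, 0, 0, 0.6]
    - [0, 0, 0.65, 0, 0, 0, 0.6]
    - [0, 0, 0, 0, 0, 0, 0.6]
    - [0, 0, 0, 0, 0, 0, 0.4]
    - [0, 0, 0, 0, 0, 0, 0.2]
    - [0, 0, 0, 0, 0, 0, 0.1]
    - [0, 0, 0, 0, 0, 0, 0.1]
    - [0, 0, 0, 0, 0, 0, 0.1]
    - [0, 0, 0, 0, 0, 0, 0.1]
  squeeze: 35

```text
time: 48.65
tcp_pos: [453.3, -172.6, 18.3]
tool_rot: [2.743, 1.53, 0.001]
ft_force: [-0.4, 1.1, 6.2]
width: 0.217
grasp_force: 34.0
```

Call:
arm_command:
  rows:
    - [0, 0, -0.3, 0, 0, 0, 0.1]
    - [0, 0, -0.7, 0, 0, 0, 0.1]
    - [0, 0, -1, 0, 0, 0, 0.1]
    - [0, 0, -1, 0, 0, 0, 0.1]
    - [0, 0, -1, 0, 0, 0, 0.1]
    - [0, 0, -1, 0, 0, 0, 0.1]
    - [0, 0, -1, 0, 0, 0, 0.1]
    - [0, 0, -1, 0, 0, 0, 0.1]
    - [0, 0, -0.5, 0, 0, 0, 0.1]
    - [0, 0, 0, 0, 0, 0, 0.1]

```text
time: 49.9
tcp_pos: [453.2, -172.6, 168.5]
tool_rot: [2.742, 1.53, 0.001]
ft_force: [0.4, -0.4, -0.2]
width: 0.218
grasp_force: 34.2
```

Call:
arm_command:
  rows:
    - [0.5, 0, 0, 0, 0, 0, 0.1]
    - [1, 0, 0, 0, 0, 0, 0.1]
    - [1, 0, 0, 0, 0, 0, 0.1]
    - [1, 0, 0, 0, 0, 0, 0.1]
    - [1, 0, 0, 0, 0, 0, 0.1]
    - [1, 0, 0, 0, 0, 0, 0.1]
    - [1, 0, 0, 0, 0, 0, 0.1]
    - [1, 0, 0, 0, 0, 0, 0.1]
    - [1, 0, 0, 0, 0, 0, 0.1]
    - [1, 0, 0, 0, 0, 0, 0.1]
    - [1, 0, 0, 0, 0, 0, 0.1]
    - [1, 0, 0, 0, 0, 0, 0.1]
    - [1, 0, 0, 0, 0, 0, 0.1]
    - [1, 0, 0, 0, 0, 0, 0.1]
    - [1, 0, 0, 0, 0, 0, 0.1]
    - [0.6, -0.1, 0, 0, 0, 0, 0.1]
    - [0.3, 0, 0, 0, 0, 0, 0.1]
    - [0, 0, 0, 0, 0, 0, 0.1]
    - [0, 0, 0, 0, 0, 0, 0.1]

```text
time: 52.28
tcp_pos: [612.7, 90.2, 167.7]
tool_rot: [-2.744, -1.53, 0.001]
ft_force: [0.6, 0.5, -1.6]
width: 0.213
grasp_force: 34.2
```

Run:
```python
from chk import *
hull((615,91),48,155,175,36)
near((615,91),38,103,118,('scene',),bright=False)
go(613.9,90.6,124.3)
d=get('scene'); save(d,'pics/s11.png',(190,110,350,260),4)
```

```text
scene disc [612.8  89.5] 18 rms 0.46832152958668266
scene 277 mean [628.   99.9 111.7] circ [616.3  91.4] 28.58340996610391 z [105.6 112.5 114.6]
yaw -31.7 tilt [-0. -0. -1.] turn(units) 0.00 shift(units) [0.1 0.  2.2]  tcp [612.8  90.2 167.8] t 52.4
```

View pics/s11.png

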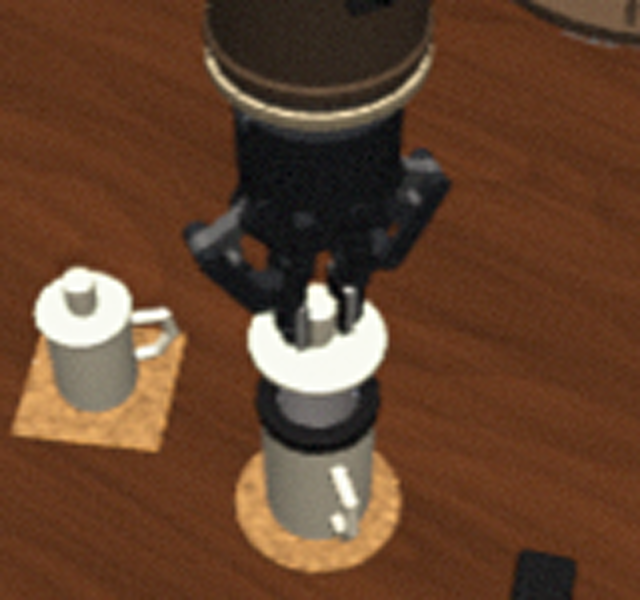

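The lid at crop (318,345) is level above the infuser at (317,400), and it needs about 1.5 mm of correction in x and 1 mm in y. I'll make that and lower it.

Call:
arm_command:
  rows:
    - [0.08, 0.05, 0.3, 0, 0, 0, 0.1]
    - [0, 0, 0.5, 0, 0, 0, 0.1]
    - [0, 0, 0.4, 0, 0, 0, 0.1]
    - [0, 0, 0.3, 0, 0, 0, 0.1]
    - [0, 0, 0.2, 0, 0, 0, 0.1]
    - [0, 0, 0.2, 0, 0, 0, 0.1]
    - [0, 0, 0.1, 0, 0, 0, 0.1]
    - [0, 0, 0.05, 0, 0, 0, 0.1]
    - [0, 0, 0, 0, 0, 0, 0.1]

```text
time: 53.55
tcp_pos: [614.8, 91.5, 126.8]
tool_rot: [2.743, 1.531, 0.0]
ft_force: [0.0, 0.8, -0.1]
width: 0.216
grasp_force: 34.2
```

Call:
arm_command:
  rows:
    - [0, 0, 0.06, 0, 0, 0, 0.1]
    - [0, 0, 0.05, 0, 0, 0, 0.1]
    - [0, 0, 0, 0, 0, 0, 0.1]

```text
time: 53.92
tcp_pos: [614.7, 91.5, 124.5]
tool_rot: [-2.743, -1.531, 0.0]
ft_force: [-0.1, 0.0, -0.2]
width: 0.219
grasp_force: 34.3
```

Call:
arm_command:
  rows:
    - [0, 0, 0.03, 0, 0, 0, 0.1]
    - [0, 0, 0.02, 0, 0, 0, 0.1]
    - [0, 0, 0, 0, 0, 0, 0.1]

```text
time: 54.3
tcp_pos: [615.0, 91.6, 124.4]
tool_rot: [2.743, 1.531, 0.001]
ft_force: [-2.7, -0.1, 11.1]
width: 0.219
grasp_force: 35.4
```

Seated. Release and rise.

Call:
arm_command:
  rows:
    - [0, 0, 0, 0, 0, 0, 0.3]
    - [0, 0, 0, 0, 0, 0, 0.5]
    - [0, 0, 0, 0, 0, 0, 0.6]
    - [0, 0, -0.3, 0, 0, 0, 0.6]
    - [0, 0, -1, 0, 0, 0, 0.6]
    - [0, 0, -1, 0, 0, 0, 0.6]
    - [0, 0, -1, 0, 0, 0, 0.6]
    - [0, 0, -1, 0, 0, 0, 0.6]
    - [0, 0, 0, 0, 0, 0, 0.6]
    - [0, 0, 0, 0, 0, 0, 0.6]
    - [0, 0, 0, 0, 0, 0, 0.6]

```text
time: 55.68
tcp_pos: [614.2, 91.4, 208.6]
tool_rot: [-2.743, -1.53, 0.002]
ft_force: [0.2, 1.1, -0.3]
width: 0.601
grasp_force: 0.0
```

Run:
```python
from chk import *
hull((615,91),45,113,124,36)
near((615,91),14,130,160,('scene',))
near((621,-76),14,95,125,('scene',))
near((614,90),36,80,99,('scene',))
d=get('scene'); save(d,'pics/s12.png',(160,110,340,260),4)
print(sensors.get_state()['tcp_pos'])
```

```text
scene disc [615.3  90.2] 19 rms 0.5528945884494724
scene 88 mean [618.2  92.5 141.6] circ [616.9  91.5] 7.608735469969118 z [131.8 143.7 146.6]
scene 68 mean [624.4 -73.9 104.8] circ [623.1 -75.3] 7.666053934973463 z [ 97.4 106.7 109.4]
scene 100 mean [635.8 108.5  88.6] circ [616.1  91.8] 29.426896270055234 z [81.4 88.3 96.8]
[614.6  91.5 209.2]
```

View pics/s12.png

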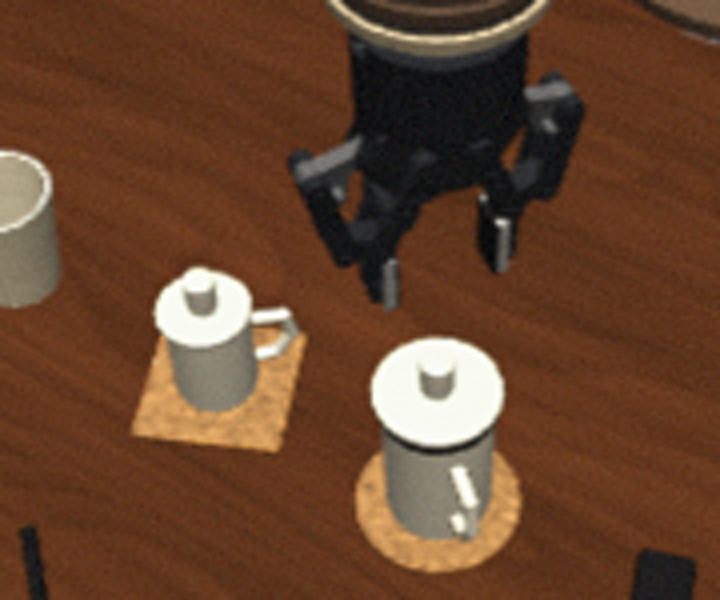

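Both lids lie flat and centred, with the large one at crop (437,390) and the small one at (204,307). The knob tops measure 146.6 and 109.4 mm against 145 and 108 expected, and the gripper is clear. I'll hand the job in.

```bash
python3 -c "
from station import arm
print(arm.close_job())"
```

```text
the job is handed in; nothing more can be done
None
```

The tea is laid out and the job handed in at about 56 s: both mugs are on their coasters, the infuser hangs in the tall mug and both lids measured flat and fully home; the paper cup and remote were not touched, and no verdict came back.

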